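# Feed two blanks from the drum feeder and chock the row

### The job

Turn the crank of the drum feeder slowly, its top coming over towards the lane, so that two of the three wooden blanks drop out one at a time: let the first come to rest in the lane before the second leaves the drum, and keep the third in the drum. Then lift the chock from the bench over the row into the lane, under the edge of the canopy, and set it flat and snug against the second blank, so that the row of two lies tight between end stop and chock and cannot roll apart. Let go, and leave the wax tin, pliers and whetstone where they are.

Things in the scene. Friction and masses are not known exactly. Their poses are not given: they have to be found in the camera images.
- feeder: grey sheet-metal drum feeder fixed to the bench, 350 x 116 mm, 145 mm high. Origin on the bench under the drum axis; its -x side (the lane) points to the robot's left, its -y side faces the robot. In its frame (mm): drum axis along y at z 76; cheeks x -70 to 72, y -50 to 50, z to 142; ramp from x -67 (z 60) down to x -138 (z 14); lane from there to the end stop at x -262 (z 8), 90 wide inside, walls 9 over the lane
- lane_slot (a point): point on the lane floor (feeder frame x -182, y 0, z 12): where the middle of the chock's underside lies once it touches the second of two blanks
- drum (a joint): turn of drum and crank, rad; 0 at the start, grows as the top comes over towards the lane (-x); do not turn it back past 0. Seven pockets between flat vanes that reach 62 mm from the axis. A blank rolls out at the front by itself when the vane under it dips below level: the first at about 0.3 rad, the second 1.2, the third 2.1. Friction (0.15 N m) keeps the drum where it is left
- drum_axis (a point): centre of the drum on its axis
- crank_grip (a point): grip point of the crank handle: black bar 20 mm thick, parallel to the drum axis, on the feeder's -y side (towards the robot), 55 mm from the drum axis, fixed to the crank (it must turn in the fingers). The point is 112 mm from the feeder's middle; the bar runs 40 mm inward, 24 mm outward of it. At drum 0 the crank points 45 degrees up from the feeder's +x
- blank_1: plain wooden cylinder 30 mm in diameter, 80 mm long, 50 g, origin at its centre, own y along its axis; the first to drop (in the drum pocket nearest the lane)
- blank_2: the same; in the pocket behind, second to drop
- blank_3: the same; in the third pocket, towards the drum's back plate; must stay in the drum
- chock: dark wooden chock, 200 g: a block 40 (x) x 70 (y) x 20 mm with a rubber face on its -x side (face at x -20) and a grip bar. Origin at the centre of its underside. It stands on the bench left of the lane's end; in the lane its -x side faces the blanks. In all it is 79 mm high
- chock_grip (a point): place to grip the chock: on the axis of its grip bar, in the chock's frame x -3, y 0, z 47. The bar rises from the block leaning 35 degrees from vertical towards the chock's -x; it is 16 mm thick along y, 22 mm wide, its end 24 mm beyond this point; grip across y
- wax_tin: black round tin 57 mm across, 22 mm high, origin under its centre; leave alone
- pliers_blue: blue-handled pliers 177 mm long lying on the robot's side of the feeder, origin near their middle; leave alone
- whetstone: dark grey whetstone 42 x 78 x 8 mm, left beyond the lane's end, origin under its centre; leave alone
- end_stop (a point): middle of the foot of the end stop's inner face (feeder frame x -262, z 8, mm); the stop is 34 mm high. The lane slopes 3 degrees down to it, so blanks roll up to it by themselves; two blanks at rest there have their centres at x -247 and -217, z 24 and 25
- canopy_edge (a point): middle of the canopy's front edge, underside (feeder frame x -174, z 142, mm). The flat canopy, 3 mm thick and 100 mm wide, covers ramp and lane from here back to the drum, so an upright tool cannot get at the place of the chock: lean the tool about 35 degrees back towards the feeder's -x

How it is judged:
By the outcome, as a careful person would: the job done as asked, in the order asked, and still so for the second after the job is handed in, with the robot touching nothing.
It also fails if it takes over 61 s, if anything falls off the work surface, if the arm or the gripper's body presses on something with over 40 N, if the wrist force passes 120 N, or if a joint passes its speed limit or range.

### The arm

A 7-joint arm with a two-finger parallel gripper is mounted at the origin on a cart in front of the work surface, level with it; the furniture and walls round the work are solid. World frame = base frame: x ahead of the robot, y to its left, z up, the work surface at z = 0. Lengths are in mm, angles in degrees, forces in N, time in s.
With the tool pointing down it reaches from about 425 to 950 mm from the base axis. Payload 4.7 kg.
Tool frame: the origin (TCP) lies midway between the tips of the shut fingers; the grasp point (between the pads) lies 19 mm behind it (r.pinch_z is the y of the grasp point in the tool frame, in mm); y points along the fingers, z is the direction in which the jaws open and shut, and the axes are right-handed (so a half turn about y gives the same grasp; the last joint's range is limited). The gripper opens to 85 mm and grips with 20 to 120 N. Pads are 22 mm wide; open, the fingers measure 114 mm over their backs; the gripper's body (76 mm by 85 mm) begins 54 mm behind the grasp point. The pads swing forward as they close: fully open they stand 13 mm farther back than shut.
Start: joints at [-79.005, 26.849, -2.785, 87.806, 1.381, 65.374, -4.715], TCP at [147.789, 658.64, 231.335] pointing down, gripper open.
Joint ranges: [-148.3, 148.3], [-19.14, 114.17], [-79.39, 73.82], [5.75, 140.21], [-59.74, 239.74], [12.07, 113.84], [-152.46, 152.46]. Speed limits (degrees/s): [147.25, 147.25, 180, 180, 180, 180, 180].

### API

Orientations are given as [roll, pitch, yaw] about the fixed x, y, z axes, in that order (R = Rz(yaw) Ry(pitch) Rx(roll)).
In Python, from rig import monitor, cams, r gives the robot as it stands.
- The arm moves only by the tool move_arm, never from a script. Its argument "motion" is one flat list of numbers, 7 for each row, row after row: the finger opening in m, from 0 to 0.0854, then the shift along the tool's x, y, z in m, then the turn, a rotation vector about the tool's x, y, z in degrees. A call has 1 to 12 rows; each row is the pose to reach, as a shift and turn from the pose commanded when the call began, along the tool's axes at that moment; what a row does not reach only later rows make up. A row lasts 1/8 s, in which the tool goes at most 62.5 mm and 10.7 degrees, less where a joint would pass 70% of its speed; a pose out of reach is approached as far as the arm can. A call with a gripper value outside its range is refused whole. The fingers move at their own pace and stop on an object; "grip_force" is the grip in N (left out, the last holds). Time passes only in rows, so rows that repeat a pose let the fingers close. It gives the time, the measured TCP pose, the force and the opening at its end, in the units of the state.
- monitor.sense(): the state, without advancing time (a new reading comes with each control period).
- cams.capture(name): name is "scene" or "top" or "wrist"; returns (picture, depth): 400x640x3 uint8, red, green, blue; 400x640 float32, mm along the optical axis (not along the pixel's ray), 0 where there is no reading.
- cams.camera_model(name): a dict with "fx", "fy", "cx", "cy" (pixels), "extrinsics" (4x4, takes a point from camera to world coordinates); the wrist camera has in their place "tool_from_camera" (4x4, takes a point from camera to tool coordinates, whose origin is the TCP and whose axes are the tool frame's). Camera axes: x right, y up, looking along -z (the intrinsics and any distortion apply to the point x, -y, -z); pixel columns grow to the right and rows downward; lengths in mm; the calibration is good to about 2 mm. A picture is of the moment at which its call begins: read the wrist's pose just before it. camera_model takes no time and is no camera call.
- r.sign_off(): hands the job in, once; it reports no verdict.
The state is a dict: "time_s": time; "joints": joint angles; "qvel": joint speeds; "effort": joint torques, N m; "position": TCP position; "tool_rot": TCP orientation; "force": force on the tool from outside, world axes, zero at the start; "torque": the same for the moment, N m; "width": finger opening in mm.
Only numpy, scipy, OpenCV 4.12 (cv2) and the standard library are available. Lean on these libraries where they do the work, as an engineer would, in place of code of your own. Each camera call takes 0.05 s, during which the arm holds its last target. There are 200 camera calls.

## Working session

There is one attempt and no reset: what is moved stays moved. The work goes in short steps, Python scripts to look and compute and a tool call to move; the robot and the scene stay as the last step left them, time stands still between calls to the robot, and variables do not carry over. Pictures are saved under pics/ and viewed, on a budget of 10 in all, crops included, one or two more only if the job needs it, and the job is handed in when it is done.

Besides the shell and the picture viewer there is one more tool, called after "Request:" as name(argument=value, ...), one argument or row to a line, values as JSON. move_arm: Moves the arm, as the interface text tells. Its arguments: {"type":"object","properties":{"motion":{"type":"array"},"grip_force":{"type":"number"}},"required":["motion"]}

```bash
ls; mkdir -p pics; python3 - <<'E'
from rig import monitor,cams,r
import cv2,numpy as np
print(monitor.sense()); print(r.pinch_z)
ims=[]
for n in("scene","top"):
    p,d=cams.capture(n); np.savez(f'{n}0.npz',p=p,d=d); cv2.imwrite(f'pics/{n}0.png',p[:,:,::-1])
    m=cams.camera_model(n); print(n,m)
print(cams.camera_model("wrist"))
E
```

```text
pics
{'time_s': 0.0, 'joints': array([-79.00727031,  26.89618277,  -2.78480318,  87.8746683 ,
         1.38221022,  65.37425116,  -4.71573671]), 'qvel': array([ 0.00835521,  0.04359785, -0.07473984, -0.007103  , -0.04024983,
        0.00405284, -0.01062136]), 'effort': array([ 2.26253310e-04, -5.10302317e+01, -4.67017293e-02, -2.37705785e+01,
        1.07201302e-02,  7.49860250e-03,  2.96125108e-06]), 'position': array([147.6673773 , 658.04693623, 230.26768579]), 'tool_rot': array([-9.01113734e+01, -5.14486101e-03, -1.26460047e+01]), 'force': array([ 0.3793285 , -0.1119425 ,  0.25570095]), 'torque': array([ 0.00524457, -0.03366079,  0.01109962]), 'width': 85.36615268895983}
-18.700000000000003
scene {'fx': 437.3152828564565, 'fy': 437.3152828564565, 'cx': 319.3301460564333, 'cy': 189.94283217130226, 'extrinsics': array([[ 8.37580393e-01,  2.96653237e-01, -4.58754774e-01,
         3.50489871e+01],
       [-5.46244237e-01,  4.41327099e-01, -7.11932318e-01,
        -6.44402696e+02],
       [-8.73611270e-03,  8.46892702e-01,  5.31692046e-01,
         6.57423487e+02],
       [ 0.00000000e
[... 293 characters left out ...]
-01,  1.03227876e-03,  1.12145370e-03,
         1.04915126e+02],
       [ 1.18945532e-03,  6.84205488e-02,  9.97655859e-01,
         1.03470803e+03],
       [ 0.00000000e+00,  0.00000000e+00,  0.00000000e+00,
         1.00000000e+00]])}
{'fx': 321.0407219135429, 'fy': 321.0407219135429, 'cx': 321.1284084369351, 'cy': 200.95032576465775, 'tool_from_camera': array([[-3.95958000e-04, -9.49170473e-01, -3.14762221e-01,
        -8.10753206e+01],
       [ 8.32268906e-05,  3.14762213e-01, -9.49170555e-01,
        -1.41059451e+02],
       [ 9.99999918e-01, -4.02028356e-04, -4.56361094e-05,
         1.42042719e-01],
       [ 0.00000000e+00,  0.00000000e+00,  0.00000000e+00,
         1.00000000e+00]])}
```

View pics/scene0.png

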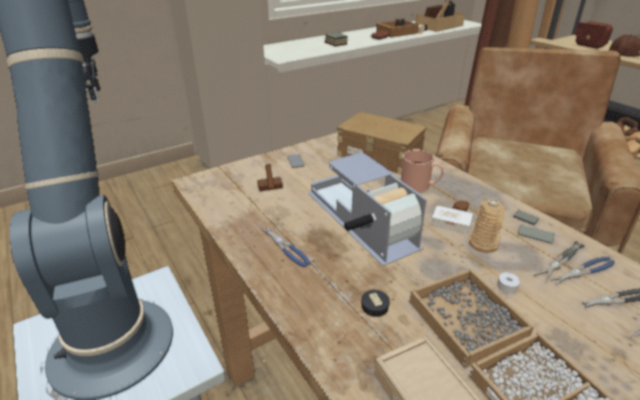

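View pics/top0.png

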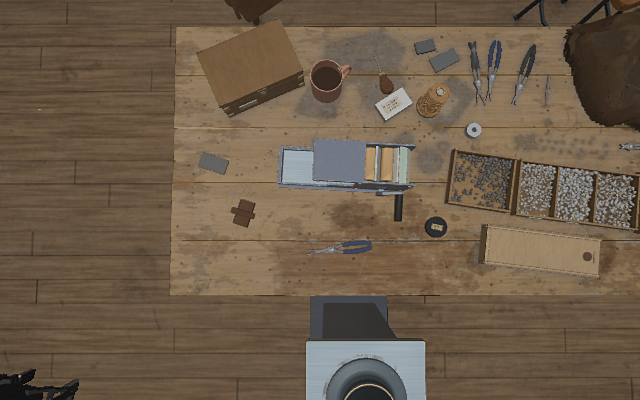

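```bash
cat > h.py <<'E'
import numpy as np,cv2
from scipy.spatial.transform import Rotation as R
from rig import monitor,cams,r
def cloud(d,m,E=None):
    v,u=np.mgrid[0:d.shape[0],0:d.shape[1]]
    c=np.stack([(u-m['cx'])/m['fx']*d,-(v-m['cy'])/m['fy']*d,-d],-1)
    E=m['extrinsics'] if E is None else E
    return c@E[:3,:3].T+E[:3,3]
def wristE(s,m):
    T=np.eye(4);T[:3,:3]=R.from_euler('xyz',s['tool_rot'],degrees=True).as_matrix();T[:3,3]=s['position']
    return T@m['tool_from_camera']
def proj(P,m,E=None):
    E=m['extrinsics'] if E is None else E
    c=(np.atleast_2d(P)-E[:3,3])@E[:3,:3]
    return np.stack([m['cx']+m['fx']*c[:,0]/-c[:,2],m['cy']-m['fy']*c[:,1]/-c[:,2]],-1)
E
python3 - <<'E'
from h import *
m=cams.camera_model("top");z=np.load('top0.npz');P=cloud(z['d'],m);Z=P[...,2]
def rep(n,mask):
    q=P[mask][:,:2].astype(np.float32);print(n,len(q),'z',np.median(P[mask][:,2]),cv2.minAreaRect(q),cv2.boxPoints(cv2.minAreaRect(q)).round(1).tolist())
v,u=np.mgrid[0:400,0:640]
def box(a,b,c,d):return (u>=a)&(u<=b)&(v>=c)&(v<=d)
rep('canopy',box(270,370,130,188)&(Z>135)&(Z<155))
rep('feeder all',box(265,420,130,197)&(Z>5))
c=box(220,270,190,235);rep('chock all',c&(Z>10));rep('chock block',c&(Z>12)&(Z<28));rep('bar',c&(Z>35))
b=P[c&(Z>60)];print(b.mean(0),b[:,2].max())
rep('handle',box(380,410,194,225)&(Z>40));print(P[box(396,400,196,222)][:,2].round()[::6])
rep('whet',box(195,235,148,178)&(Z>4))
rep('tin',box(420,450,212,242)&(Z>10)); rep('pl',box(300,380,235,260)&(Z>5))
print('bench',np.median(Z[box(290,380,200,230)]))
im=z['p'][:,:,::-1]
a=cv2.resize(im[185:235,215:275],None,fx=8,fy=8,interpolation=cv2.INTER_CUBIC)
s=np.load('scene0.npz')['p'][:,:,::-1]
b=cv2.resize(s[145:265,245:435],None,fx=4,fy=4,interpolation=cv2.INTER_CUBIC)
cv2.imwrite('pics/a.png',cv2.vconcat([cv2.copyMakeBorder(cv2.resize(im[130:230,265:445],None,fx=4,fy=4),0,0,0,40,0),])[:, :760]);
cv2.imwrite('pics/b.png',b)
E
```

```text
canopy 2220 z 144.56065866052626 ((613.3945922851562, 64.96234130859375), (141.1431884765625, 102.70903015136719), 86.0284423828125) [[557.2999877929688, -1.899999976158142], [659.7000122070312, -9.0], [669.5, 131.8000030517578], [567.0999755859375, 138.89999389648438]]
feeder all 6301 z 128.6716377871818 ((587.1370849609375, 55.64622497558594), (267.6502990722656, 413.778076171875), 0.45207685232162476) [[451.70001220703125, 261.5], [454.8999938964844, -152.3000030517578], [722.5999755859375, -150.1999969482422], [719.2999877929688, 263.6000061035156]]
chock all 456 z 20.426450700845578 ((461.6453552246094, 231.82537841796875), (246.34385681152344, 68.8228759765625), 71.59168243408203) [[390.1000061035156, 125.80000305175781], [455.3999938964844, 104.0999984741211], [533.2000122070312, 337.79998779296875], [467.8999938964844, 359.6000061035156]]
chock block 319 z 19.102213369167202 ((491.4482421875, 320.95428466796875), (50.22417068481445, 69.01332092285156), 72.32646942138672) [[450.8999938964844, 307.5], [516.7000122070312, 286.6000061035156], [532.0, 334.3999938964844], [466.2000
[... 930 characters left out ...]
64844, 104.9000015258789], [513.2999877929688, 75.5999984741211], [685.5999755859375, 430.79998779296875], [625.2999877929688, 460.1000061035156]]
tin 368 z 20.949545002653792 ((441.9387512207031, -58.51995849609375), (56.23221206665039, 322.7450256347656), 6.039895534515381) [[397.0, 99.0], [431.0, -222.0], [486.8999938964844, -216.0], [452.8999938964844, 104.9000015258789]]
pl 411 z 8.553221938891738 ((408.8299865722656, 60.83033752441406), (179.42984008789062, 84.12549591064453), 87.4234848022461) [[362.79998779296875, -26.899999618530273], [446.79998779296875, -30.700000762939453], [454.8999938964844, 148.60000610351562], [370.79998779296875, 152.3000030517578]]
bench -0.4885422101547192
```

View pics/b.png

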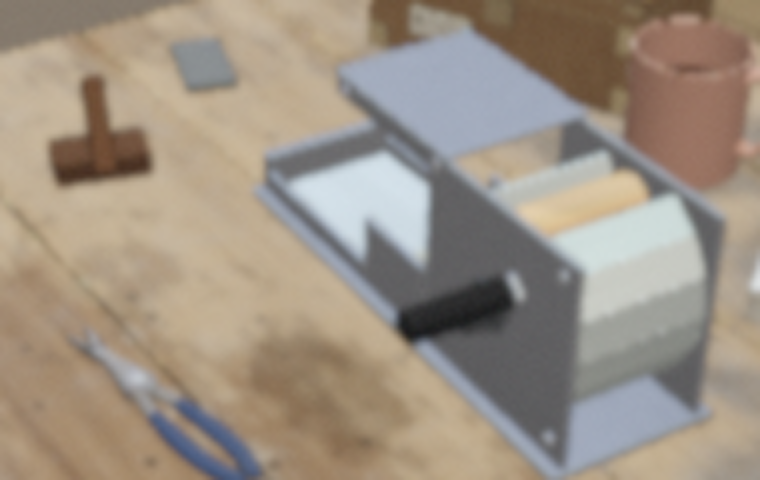

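```bash
python3 - <<'E'
from h import *
m=cams.camera_model("top");z=np.load('top0.npz');d=z['d'];P=cloud(d,m);Z=P[...,2]
def rep(n,mask):
    mask=mask&(d>0);q=P[mask][:,:2].astype(np.float32);
    q0=q.mean(0);w,V=np.linalg.eigh(np.cov((q).T));ang=np.degrees(np.arctan2(V[1,1],V[0,1]))
    print(n,len(q),'z',np.median(P[mask][:,2]).round(1),'mean',q0,'pca',round(ang,1),cv2.boxPoints(cv2.minAreaRect(q)).round(1).tolist())
v,u=np.mgrid[0:400,0:640]
def box(a,b,c,e):return (u>=a)&(u<=b)&(v>=c)&(v<=e)
can=box(270,366,130,188)&(Z>138)&(Z<152);rep('canopy',can)
# edges of canopy: front (max y per row), near/far (per column)
pts=[]
for row in range(145,178):
    q=P[row][can[row]&(d[row]>0)]
    if len(q): pts.append(q[np.argmax(q[:,1])][:2])
print('front',np.array(pts).round(1)[::4].tolist())
for f,nm in((np.argmin,'near'),(np.argmax,'far')):
    pts=np.array([ (lambda q:q[f(q[:,0])][:2])(P[:,c][can[:,c]]) for c in range(318,362)])
    print(nm,np.polyfit(pts[:,1],pts[:,0],1),pts[::9].round(1).tolist())
rep('low',box(265,420,130,197)&(Z>3)&(Z<160))
rep('stop',box(270,285,130,197)&(Z>25)&(Z<60))
c=box(220,270,190,235);rep('chock block',c&(Z>14)&(Z<26));rep('bar',c&(Z>32))
for lo in range(30,85,10):
    k=c&(Z>lo)&(Z<=lo+10)&(d>0);print(lo,k.sum(),P[k].mean(0).round(1))
k=box(385,410,192,225)&(Z>90)&(Z<135);rep('handle',k)
rep('whet',box(195,235,148,178)&(Z>4));rep('tin',box(420,450,212,242)&(Z>10)); rep('pl',box(300,380,235,260)&(Z>4))
m2=cams.camera_model("scene");z2=np.load('scene0.npz');P2=cloud(z2['d'],m2);
k=(P2[...,2]>138)&(P2[...,2]<152)&(z2['d']>0)&(P2[...,0]>540)&(P2[...,0]<680)&(P2[...,1]>40)&(P2[...,1]<160)
P=P2;Z=P[...,2];d=z2['d'];rep('scene canopy',k)
c=(abs(P[...,0]-490)<60)&(abs(P[...,1]-320)<60)
for lo in range(10,85,10):
    k=c&(Z>lo)&(Z<=lo+10)&(d>0);print(lo,k.sum(),P[k].mean(0).round(1))
E
```

```text
canopy 2191 z 144.6 mean [612.7311   72.65126] pca 85.6 [[558.0999755859375, 7.900000095367432], [659.5999755859375, 2.0], [667.2000122070312, 132.0], [565.7000122070312, 137.89999389648438]]
front [[649.6, 131.9], [640.5, 132.0], [630.0, 131.8], [621.3, 134.3], [610.1, 134.0], [601.1, 134.1], [591.3, 134.0], [582.1, 136.5], [572.7, 136.5]]
near [6.35019317e-02 5.59288092e+02] [[568.2, 122.2], [565.7, 100.8], [563.9, 79.3], [563.3, 58.0], [561.3, 36.4]]
far [5.68710631e-02 6.58082995e+02] [[663.9, 122.4], [664.3, 100.9], [662.0, 79.4], [662.0, 57.8], [659.4, 36.3]]
low 6534 z 126.1 mean [606.0188    54.891315] pca 85.0 [[526.5999755859375, -154.10000610351562], [723.0, -154.10000610351562], [723.0999755859375, 270.20001220703125], [526.7000122070312, 270.29998779296875]]
stop 148 z 33.0 mean [622.27594 226.91301] pca 176.7 [[573.5999755859375, 224.8000030517578], [671.5999755859375, 219.1999969482422], [672.2000122070312, 229.60000610351562], [574.2000122070312, 235.10000610351562]]
chock block 310 z 19.1 mean [492.66962 324.29163] pca 162.1 [[450.8999938964844, 307.5], [516.70001220
[... 1084 characters left out ...]
 96.1 [[362.70001220703125, -28.399999618530273], [426.20001220703125, -31.299999237060547], [434.79998779296875, 160.5], [371.29998779296875, 163.39999389648438]]
scene canopy 870 z 145.6 mean [609.8343   87.39184] pca -171.7 [[560.7999877929688, 40.70000076293945], [663.7000122070312, 35.599998474121094], [668.5999755859375, 134.89999389648438], [565.5999755859375, 140.0]]
10 90 [488.  316.9  16.3]
20 137 [490.9 323.6  22. ]
30 26 [488.  312.4  34.9]
40 30 [490.  318.9  45.1]
50 28 [492.1 327.5  55.1]
60 25 [495.1 332.8  64.7]
70 10 [495.7 335.5  72.5]
80 0 [nan nan nan]<stdin>:23: RuntimeWarning: Mean of empty slice.
  ret = um.true_divide(
<stdin>:31: RuntimeWarning: Mean of empty slice.
```

```bash
cat >> h.py <<'E'
import json
FO=np.array([606.5,-38.2,0]);FR=R.from_euler('z',-93.44,degrees=True)
def F(p):return FO+FR.apply(p)
def getc():
    c=json.load(open('cmd.json'));return np.array(c['p']),R.from_euler('xyz',c['e'],degrees=True)
def setc(p,e):json.dump(dict(p=list(map(float,p)),e=list(map(float,e))),open('cmd.json','w'))
def rel(p,e):
    p0,R0=getc();R1=R.from_euler('xyz',e,degrees=True)
    return np.r_[R0.inv().apply(np.array(p)-p0)/1000,(R0.inv()*R1).as_rotvec(degrees=True)].round(4)
def applied(row): # row: 6 numbers from the last row of the call
    p0,R0=getc();p=p0+R0.apply(np.array(row[:3])*1000);e=(R0*R.from_rotvec(row[3:],degrees=True)).as_euler('xyz',degrees=True);setc(p,e);return p.round(1),e.round(2)
E
python3 - <<'E'
from h import *
setc([147.789,658.64,231.335],[-90,0,-12.65])
print(rel([450,350,270],[-90,0,-9]));t=F([38.9,-112,0]);print(t);print(rel([t[0],t[1],235],[-90,0,-3.44]))
E
```

```text
[ 0.3625 -0.0387 -0.235   0.     -3.65    0.    ]
[492.36767684 -70.3095439    0.        ]
[ 4.959e-01 -3.700e-03 -6.358e-01  0.000e+00 -9.210e+00  0.000e+00]
```

Request:
move_arm(
  motion=[0.06,0.3625,-0.0387,-0.235,0,-3.65,0,0.06,0.3625,-0.0387,-0.235,0,-3.65,0,0.06,0.3625,-0.0387,-0.235,0,-3.65,0,0.06,0.3625,-0.0387,-0.235,0,-3.65,0,0.06,0.3625,-0.0387,-0.235,0,-3.65,0,0.06,0.3625,-0.0387,-0.235,0,-3.65,0,0.06,0.3625,-0.0387,-0.235,0,-3.65,0,0.06,0.496,-0.0037,-0.636,0,-9.2,0,0.06,0.496,-0.0037,-0.636,0,-9.2,0,0.06,0.496,-0.0037,-0.636,0,-9.2,0,0.06,0.496,-0.0037,-0.636,0,-9.2,0,0.06,0.496,-0.0037,-0.636,0,-9.2,0],
)

```text
time_s: 1.6
position: [481.0, 38.1, 244.0]
tool_rot: [-90.0, -0.0, -3.4]
force: [0.7, -0.4, 0.2]
width: 60.1
```

```bash
python3 - <<'E'
from h import *
s=monitor.sense();print(s['joints'].round(1),s['position'])
setc(s['position'],[-90,0,-3.44]);t=F([38.9,-112,0]);print(rel([t[0],t[1],235],[-90,0,-3.44]))
E
```

```text
[-23.3   7.8  15.4 113.   -2.4  59.4  79.7] [480.97883084  38.09520921 243.97349695]
[ 0.0179  0.009  -0.1075  0.      0.      0.    ]
```

Request:
move_arm(
  motion=[0.06,0.018,0.009,-0.1075,0,0,0,0.06,0.018,0.009,-0.1075,0,0,0,0.06,0.018,0.009,-0.1075,0,0,0,0.06,0.018,0.009,-0.1075,0,0,0],
)

```text
time_s: 2.1
position: [492.6, -67.4, 234.9]
tool_rot: [-90.0, 0.0, -3.4]
force: [1.2, -0.5, 0.4]
width: 60.0
```

```bash
python3 - <<'E'
from h import *
s=monitor.sense();m=cams.camera_model("wrist");p,d=cams.capture("wrist");np.savez('w1.npz',p=p,d=d)
print(s['position'],s['tool_rot'],s['joints'].round(1));E=wristE(s,m);P=cloud(d,m,E)
def Finv(P):return FR.inv().apply(P.reshape(-1,3)-FO).reshape(P.shape)
Q=Finv(P);k=(d>0)&(Q[...,1]<-75)&(Q[...,1]>-140)&(Q[...,2]>95)&(Q[...,2]<140)&(abs(Q[...,0]-39)<25)
q=Q[k];print(k.sum(),q.min(0),q.max(0),q.mean(0))
for lo in range(-136,-76,12):
    a=q[(q[:,1]>=lo)&(q[:,1]<lo+12)]
    if len(a):print(lo,len(a),a[:,0].min().round(1),a[:,0].max().round(1),a[:,2].max().round(1))
im=p[:,:,::-1].copy()
for pt in ([39,-112,125],[39,-72,125],[39,-136,125],[-70,-50,142],[72,-50,142]):
    c=proj(F(pt),m,E)[0];print(pt,c.round()); cv2.circle(im,tuple(int(t) for t in c),3,(0,0,255),-1)
cv2.imwrite('pics/w1.png',im)
E
```

```text
[492.60926189 -67.43835389 234.89749253] [-8.99615771e+01  4.40917962e-02 -3.41203515e+00] [-14.6   9.9  20.1 112.2  -4.   58.6  93.9]
1647 [  28.31225395 -136.43537582  105.77917415] [ 48.22156836 -75.00549161 125.09993503] [  38.29586489 -107.62960844  120.80058474]
-136 370 28.3 47.6 124.5
-124 319 29.1 47.8 124.7
-112 309 29.0 48.0 125.1
-100 305 28.9 48.1 124.4
-88 284 28.8 48.2 124.4
[39, -112, 125] [317. 198.]
[39, -72, 125] [317. 243.]
[39, -136, 125] [317. 170.]
[-70, -50, 142] [448. 276.]
[72, -50, 142] [278. 276.]
```

View pics/w1.png

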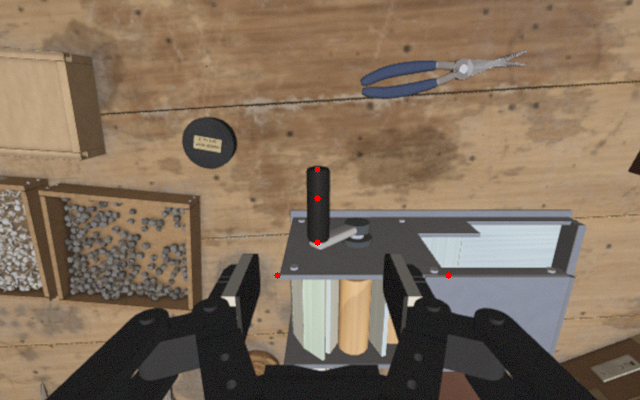

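```bash
python3 - <<'E'
from h import *
s=monitor.sense();setc(s['position'],[-90,0,-3.44])
print(rel(F([38.5,-112,96.5]),[-90,0,-3.44]))
for th in np.arange(0,1.61,.1):
    a=np.pi/4+th;print(round(th,2),(rel(F([55*np.cos(a),-112,76+55*np.sin(a)-18.7]),[-90,0,-3.44])-rel(F([38.5,-112,96.5]),[-90,0,-3.44]))[:3].round(4))
E
```

```text
[-1.000e-04  1.385e-01 -3.200e-03  0.000e+00  0.000e+00  0.000e+00]
0.0 [ 0.      0.0003 -0.0003]
0.1 [ 0.     -0.0034  0.0037]
0.2 [ 0.     -0.0067  0.0082]
0.3 [ 0.     -0.0095  0.0129]
0.4 [ 0.     -0.0118  0.0179]
0.5 [ 0.     -0.0136  0.0231]
0.6 [ 0.     -0.0149  0.0284]
0.7 [ 0.     -0.0156  0.0339]
0.8 [ 0.     -0.0158  0.0393]
0.9 [ 0.     -0.0155  0.0448]
1.0 [ 0.     -0.0146  0.0503]
1.1 [ 0.     -0.0131  0.0556]
1.2 [ 0.     -0.0112  0.0607]
1.3 [ 0.     -0.0087  0.0656]
1.4 [ 0.     -0.0058  0.0703]
1.5 [ 0.     -0.0024  0.0746]
1.6 [0.     0.0014 0.0786]
```

Request:
move_arm(
  motion=[0.06,0,0.05,-0.0032,0,0,0,0.06,0,0.1,-0.0032,0,0,0,0.06,0,0.1385,-0.0032,0,0,0,0.06,0,0.1385,-0.0032,0,0,0,0.022,0,0.1385,-0.0032,0,0,0,0.022,0,0.1385,-0.0032,0,0,0,0.022,0,0.1385,-0.0032,0,0,0,0.022,0,0.1385,-0.0032,0,0,0],
  grip_force=20,
)

```text
time_s: 3.15
position: [493.1, -71.3, 97.4]
tool_rot: [-90.0, -0.1, -3.4]
force: [0.3, 0.1, -0.1]
width: 21.9
```

Request:
move_arm(
  motion=[0.022,0,-0.0018,0.0017,0,0,0,0.022,0,-0.0036,0.0039,0,0,0,0.022,0,-0.0052,0.006,0,0,0,0.022,0,-0.007,0.0084,0,0,0,0.022,0,-0.0084,0.0107,0,0,0,0.022,0,-0.0098,0.0132,0,0,0,0.022,0,-0.011,0.0157,0,0,0,0.022,0,-0.0121,0.0182,0,0,0,0.022,0,-0.013,0.0207,0,0,0,0.022,0,-0.0139,0.0233,0,0,0,0.022,0,-0.0145,0.026,0,0,0,0.022,0,-0.0145,0.026,0,0,0],
)

```text
time_s: 4.65
position: [494.8, -46.1, 111.7]
tool_rot: [-90.0, -0.1, -3.5]
force: [1.2, -4.4, 2.6]
width: 22.2
```

Request:
move_arm(
  motion=[0.022,0,0,0,0,0,0,0.022,0,0,0,0,0,0,0.022,0,0,0,0,0,0,0.022,0,0,0,0,0,0,0.022,0,0,0,0,0,0,0.022,0,0,0,0,0,0,0.022,0,0,0,0,0,0,0.022,0,0,0,0,0,0],
)

```text
time_s: 5.65
position: [494.3, -45.4, 111.2]
tool_rot: [-90.0, -0.0, -3.4]
force: [1.7, -4.8, 1.4]
width: 22.0
```

```bash
python3 - <<'E'
from h import *
s=monitor.sense();print(s['position'],s['force'],FR.inv().apply(s['position']-FO))
m=cams.camera_model("top");p,d=cams.capture("top")
m2=cams.camera_model("scene");p2,d2=cams.capture("scene")
a=cv2.resize(p[125:205,265:425],None,fx=4,fy=4,interpolation=cv2.INTER_CUBIC)
b=cv2.resize(p2[150:240,290:450],None,fx=4,fy=4*24/27,interpolation=cv2.INTER_CUBIC)[:280]
cv2.imwrite('pics/c.png',cv2.vconcat([a,b])[:,:,::-1])
Q=FR.inv().apply(cloud(d,m).reshape(-1,3)-FO).reshape(400,640,3);k=(d>0)&(Q[...,0]>-258)&(Q[...,0]<-185)&(abs(Q[...,1])<40)
for lo in range(-260,-185,8):
    kk=k&(Q[...,0]>=lo)&(Q[...,0]<lo+8)
    if kk.sum():print(lo,kk.sum(),np.median(Q[kk][:,2]).round(1))
E
```

```text
[494.33918464 -45.44936584 111.22196194] [ 1.70280875 -4.8149734   1.42649529] [  13.96631858 -111.52373627  111.22196194]
-260 62 34.8
-252 88 37.8
-244 101 36.2
-236 113 25.7
-228 82 9.9
-220 84 9.5
-212 86 9.9
-204 83 10.9
-196 86 10.9
-188 30 11.2
```

View pics/c.png

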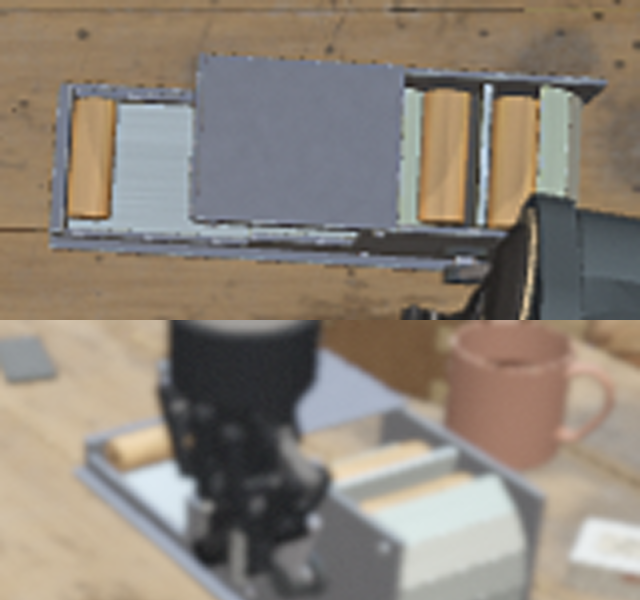

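Request:
move_arm(
  motion=[0.022,0,-0.0005,0.0025,0,0,0,0.022,0,-0.0008,0.005,0,0,0,0.022,0,-0.0011,0.0079,0,0,0,0.022,0,-0.0012,0.0106,0,0,0,0.022,0,-0.0013,0.0133,0,0,0,0.022,0,-0.0012,0.016,0,0,0,0.022,0,-0.001,0.0188,0,0,0,0.022,0,-0.0006,0.0215,0,0,0,0.022,0,-0.0001,0.0243,0,0,0,0.022,0,0.0006,0.027,0,0,0,0.022,0,0.0014,0.0296,0,0,0,0.022,0,0.0023,0.0322,0,0,0],
)

```text
time_s: 7.25
position: [496.2, -13.1, 108.8]
tool_rot: [-90.0, -0.0, -3.4]
force: [-0.3, -2.4, 2.0]
width: 22.1
```

Request:
move_arm(
  motion=[0.022,0,0.001,0.0025,0,0,0,0.022,0,0.0022,0.005,0,0,0,0.022,0,0.0035,0.0074,0,0,0,0.022,0,0.0049,0.0098,0,0,0,0.022,0,0.0064,0.0121,0,0,0,0.022,0,0.0081,0.0143,0,0,0,0.022,0,0.0098,0.0164,0,0,0,0.022,0,0.0098,0.0164,0,0,0,0.022,0,0.0098,0.0164,0,0,0,0.022,0,0.0098,0.0164,0,0,0,0.022,0,0.0098,0.0164,0,0,0,0.022,0,0.0098,0.0164,0,0,0],
)

```text
time_s: 8.75
position: [497.0, 3.3, 99.1]
tool_rot: [-90.0, 0.0, -3.4]
force: [-0.5, -0.5, -0.0]
width: 21.8
```

```bash
python3 - <<'E'
from h import *
s=monitor.sense();print(s['position'],s['force'],FR.inv().apply(s['position']-FO))
m=cams.camera_model("top");p,d=cams.capture("top")
Q=FR.inv().apply(cloud(d,m).reshape(-1,3)-FO).reshape(400,640,3);k=(d>0)&(Q[...,0]>-258)&(Q[...,0]<-185)&(abs(Q[...,1])<40)
for lo in range(-260,-185,8):
    kk=k&(Q[...,0]>=lo)&(Q[...,0]<lo+8)
    if kk.sum():print(lo,kk.sum(),np.median(Q[kk][:,2]).round(1))
for x in(-247,-217):
    print(x,[p[tuple(np.round(proj(F([x,y,40]),m)[0]).astype(int)[::-1])].tolist() for y in(-20,20)])
for x in range(-30,70,8):
    print(x,[p[tuple(np.round(proj(F([x,y,120]),m)[0]).astype(int)[::-1])].tolist() for y in(0,)])
E
```

```text
[496.96222805   3.26587563  99.07761908] [-0.45159239 -0.53375349 -0.02525099] [ -34.818538   -111.82849251   99.07761908]
-260 63 35.0
-252 94 37.5
-244 96 36.0
-236 87 30.1
-228 86 37.1
-220 93 38.8
-212 97 37.0
-204 100 11.8
-196 86 10.9
-188 32 11.1
-247 [[185, 153, 113], [174, 143, 107]]
-217 [[180, 150, 111], [183, 152, 113]]
-30 [[188, 155, 111]]
-22 [[187, 155, 114]]
-14 [[183, 153, 110]]
-6 [[86, 75, 68]]
2 [[195, 209, 221]]
10 [[74, 77, 84]]
18 [[85, 90, 87]]
26 [[162, 176, 173]]
34 [[161, 176, 174]]
42 [[161, 175, 166]]
50 [[164, 178, 165]]
58 [[136, 135, 124]]
66 [[144, 120, 91]]
```

Request:
move_arm(
  motion=[0.06,0,0,0,0,0,0,0.06,0,0,0,0,0,0,0.06,0,0,0,0,0,0,0.06,0,-0.06,0,0,0,0,0.06,0,-0.12,0,0,0,0,0.06,0,-0.17,0,0,0,0,0.06,0,-0.17,0,0,0,0,0.06,0,-0.17,0,0,0,0],
)

```text
time_s: 9.8
position: [496.5, 3.1, 268.6]
tool_rot: [-90.0, 0.1, -3.4]
force: [-0.0, 0.2, -0.5]
width: 60.1
```

```bash
python3 - <<'E'
from h import *
s=monitor.sense();print(s['position'],s['width']);setc(s['position'],[-90,0,-3.44])
e=[-90,-40,-107.8];Rm=R.from_euler('xyz',e,degrees=True);y=Rm.as_matrix()[:,1];print(y)
G=np.array([493.8,326.3,47]);pre=G+18.7*y-120*y;print(pre);print(rel(pre,e))
mid=(s['position']+pre)/2;mid[2]=260;print(rel(mid,[-90,-20,-56]))
E
```

```text
[496.51286548   3.0635084  268.55306909] 60.05878562602394
[-0.19649715 -0.61201698 -0.76604444]
[513.70516174 388.29731972 124.60030209]
[-6.00000e-03  1.44000e-01  3.85600e-01 -3.62409e+01  9.95711e+01
 -2.81316e+01]
[-3.00000e-03  8.60000e-03  1.92800e-01 -9.17070e+00  5.20099e+01
 -1.85719e+01]
```

Request:
move_arm(
  motion=[0.06,-0.003,0.0086,0.193,-9.17,52.0,-18.57,0.06,-0.003,0.0086,0.193,-9.17,52.0,-18.57,0.06,-0.003,0.0086,0.193,-9.17,52.0,-18.57,0.06,-0.003,0.0086,0.193,-9.17,52.0,-18.57,0.06,-0.003,0.0086,0.193,-9.17,52.0,-18.57,0.06,-0.003,0.0086,0.193,-9.17,52.0,-18.57,0.06,-0.006,0.144,0.3856,-36.24,99.57,-28.13,0.06,-0.006,0.144,0.3856,-36.24,99.57,-28.13,0.06,-0.006,0.144,0.3856,-36.24,99.57,-28.13,0.06,-0.006,0.144,0.3856,-36.24,99.57,-28.13,0.06,-0.006,0.144,0.3856,-36.24,99.57,-28.13,0.06,-0.006,0.144,0.3856,-36.24,99.57,-28.13],
)

```text
time_s: 11.3
position: [514.0, 387.3, 121.5]
tool_rot: [-90.1, -40.4, -107.8]
force: [-0.7, -0.4, 1.0]
width: 60.0
```

Request:
move_arm(
  motion=[0.06,0,0,0,0,0,0,0.06,0,0,0,0,0,0],
)

```text
time_s: 11.55
position: [514.2, 387.6, 126.1]
tool_rot: [-90.0, -39.9, -107.8]
force: [0.1, -0.3, 0.3]
width: 60.0
```

```bash
python3 - <<'E'
from h import *
s=monitor.sense();print(s['position'],s['tool_rot'],s['joints'].round(1));setc(s['position'],s['tool_rot'])
e=[-90,-40,-107.8];y=R.from_euler('xyz',e,degrees=True).as_matrix()[:,1]
G=np.array([493.8,326.3,47]);pre=G+18.7*y-120*y;print(pre,rel(pre,e))
m=cams.camera_model("wrist");p,d=cams.capture("wrist");E=wristE(s,m);P=cloud(d,m,E)
cR=R.from_euler('z',-107.8,degrees=True);O=np.array([492.9,323.4,0]);Q=cR.inv().apply(P.reshape(-1,3)-O).reshape(P.shape)
k=(d>0)&(abs(Q[...,0])<50)&(abs(Q[...,1])<60)&(Q[...,2]>28)&(Q[...,2]<90)
for lo in range(28,84,8):
    a=Q[k&(Q[...,2]>=lo)&(Q[...,2]<lo+8)]
    if len(a):print(lo,len(a),'x',a[:,0].min().round(1),a[:,0].max().round(1),'y',np.percentile(a[:,1],[2,50,98]).round(1),'z',a[:,2].mean().round(1),'xm',a[:,0].mean().round(1))
k=(d>0)&(abs(Q[...,0])<50)&(abs(Q[...,1])<60)&(Q[...,2]>8)&(Q[...,2]<26);a=Q[k];print('block',a.min(0),a.max(0))
a=Q[k];t=a[a[:,0]<np.percentile(a[:,0],30)];print('face angle',np.degrees(np.polyfit(t[:,1],t[:,0],1)[0]))
im=p[:,:,::-1].copy()
for pt in ([-3,0,47],[-20,35,20],[-20,-35,20]):cv2.circle(im,tuple(int(t) for t in proj(O+cR.apply(pt),m,E)[0]),3,(0,0,255),-1)
cv2.imwrite('pics/w2.png',im)
E
```

```text
[514.22764189 387.61226192 126.08401979] [ -90.04118591  -39.91325471 -107.7672829 ] [-60.6  50.1  23.2  74.4   2.6  92.8 -58.1]
[513.70516174 388.29731972 124.60030209] [-0.0013  0.0008 -0.0007  0.0202  0.0251 -0.0867]
28 74 x -14.4 -7.6 y [-7.9 -0.5  6.7] z 31.9 xm -11.0
36 95 x -19.7 -11.1 y [-8.3 -0.5  7.3] z 40.0 xm -16.6
44 92 x -25.5 -18.4 y [-8.  -0.5  7. ] z 48.1 xm -22.4
52 154 x -30.6 -22.9 y [-8.4 -0.5  6.7] z 56.8 xm -27.7
60 386 x -29.6 -12.5 y [-8.5 -0.8  6.8] z 64.1 xm -22.6
68 118 x -19.6 -11.7 y [-7.5 -0.5  6.2] z 69.3 xm -15.1
block [-26.70167958 -35.65987484   8.03357435] [15.0708693  34.49495211 25.84590923]
face angle 0.29469270802944125
```

View pics/w2.png

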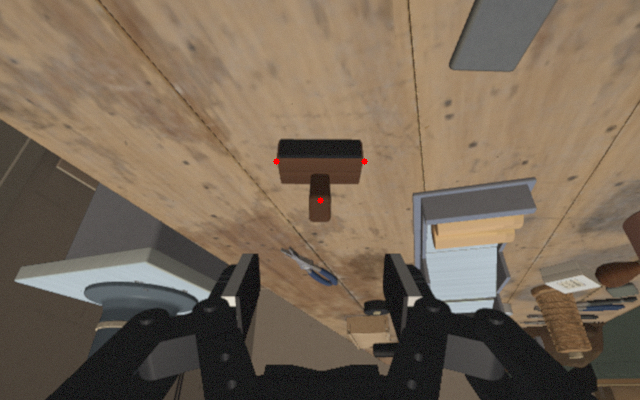

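```bash
python3 - <<'E'
from h import *
e=[-90,-40,-107.8];y=R.from_euler('xyz',e,degrees=True).as_matrix()[:,1]
G=np.array([494.4,329.8,47]);t=G+18.7*y;print(t,rel(t-50*y,e),rel(t,e))
E
```

```text
[490.72550321 318.35528254  32.67496891] [-0.0039  0.0686 -0.0012  0.0202  0.0251 -0.0867] [-0.0038  0.1186 -0.0012  0.0202  0.0251 -0.0867]
```

Request:
move_arm(
  motion=[0.06,-0.004,0.05,-0.0012,0,0,0,0.06,-0.004,0.07,-0.0012,0,0,0,0.06,-0.004,0.095,-0.0012,0,0,0,0.06,-0.004,0.1185,-0.0012,0,0,0,0.06,-0.004,0.1185,-0.0012,0,0,0,0.01,-0.004,0.1185,-0.0012,0,0,0,0.01,-0.004,0.1185,-0.0012,0,0,0,0.01,-0.004,0.1185,-0.0012,0,0,0,0.01,-0.004,0.1185,-0.0012,0,0,0,0.01,-0.004,0.1185,-0.0012,0,0,0],
  grip_force=60,
)

```text
time_s: 12.85
position: [491.3, 320.1, 32.6]
tool_rot: [-90.0, -39.9, -107.8]
force: [0.3, 2.5, 6.1]
width: 15.2
```

```bash
cat >> h.py <<'E'
def cho(f,tilt=0):  # chock origin in feeder frame -> TCP pose
    c=np.array(json.load(open('off.json')));p=F(f)+(FR*R.from_euler('y',tilt,degrees=True)).apply(c)
    return p,[-90,-40+tilt,-93.44]
E
python3 - <<'E'
from h import *
s=monitor.sense();print(s['position'],s['force'],s['width']);setc(s['position'],[-90,-40,-107.8])
O=np.array([493.5,326.9,0]);c=R.from_euler('z',-107.8,degrees=True).inv().apply(s['position']-O);json.dump(list(c),open('off.json','w'));print(c,FR.inv().apply(O-FO))
print('lift',rel(s['position']+[0,0,90],[-90,-40,-107.8]))
for f,t in (([-290,-60,95],0),([-212,0,95],-2.5),([-212,0,54],-2.5),([-175,0,54],-2.5)):print(f,cho(f,t)[0].round(),rel(*cho(f,t)).tolist())
E
```

```text
[491.27932142 320.10504329  32.61241373] [0.28166336 2.53781939 6.06409523] 15.185593617511312
[ 7.14852902 -0.03718699 32.61241373] [-357.66178729 -134.70358539    0.        ]
lift [ 0.0579 -0.0689  0.      0.      0.      0.    ]
[-290, -60, 95] [564. 248. 128.] [0.0969, -0.0427, 0.0909, 9.2304, -11.0004, 0.0]
[-212, 0, 95] [619. 168. 128.] [0.1425, -0.0048, 0.168, 9.469, -10.7973, -2.4869]
[-212, 0, 54] [619. 168.  87.] [0.1162, 0.0266, 0.168, 9.469, -10.7973, -2.4869]
[-175, 0, 54] [617. 131.  87.] [0.1436, 0.0497, 0.1772, 9.469, -10.7973, -2.4869]
```

Request:
move_arm(
  motion=[0.01,0.02,-0.0238,0,0,0,0,0.01,0.04,-0.0476,0,0,0,0,0.01,0.058,-0.069,0,0,0,0,0.01,0.078,-0.056,0.045,4.6,-5.5,0,0.01,0.097,-0.0427,0.091,9.23,-11.0,0,0.01,0.112,-0.03,0.117,9.3,-10.9,-0.8,0.01,0.127,-0.0175,0.142,9.4,-10.9,-1.6,0.01,0.1425,-0.0048,0.168,9.47,-10.8,-2.49,0.01,0.1425,-0.0048,0.168,9.47,-10.8,-2.49,0.01,0.1425,-0.0048,0.168,9.47,-10.8,-2.49,0.01,0.1425,-0.0048,0.168,9.47,-10.8,-2.49],
)

```text
time_s: 14.22
position: [618.0, 168.1, 126.5]
tool_rot: [-90.1, -42.4, -93.3]
force: [-0.8, 0.6, -1.9]
width: 15.5
```

```bash
python3 - <<'E'
from h import *
s=monitor.sense();print(s['position'],s['tool_rot'],s['width'],s['force']);print(cho([-212,0,95],-2.5));setc(s['position'],s['tool_rot'])
m=cams.camera_model("wrist");p,d=cams.capture("wrist");E=wristE(s,m);P=cloud(d,m,E);Q=FR.inv().apply(P.reshape(-1,3)-FO).reshape(P.shape)
mt=cams.camera_model("top");pt,dt=cams.capture("top");Qt=FR.inv().apply(cloud(dt,mt).reshape(-1,3)-FO).reshape(P.shape)
k=(d>0)&(abs(Q[...,1])<45)&(Q[...,0]>-260)&(Q[...,0]<-170)&(Q[...,2]>85)&(Q[...,2]<125);a=Q[k];print('chock',len(a),a.min(0).round(1),a.max(0).round(1))
for lo in range(85,175,10):
    a=Q[k&(Q[...,2]>=lo)&(Q[...,2]<lo+10)]
    if len(a):print(lo,len(a),'x',np.percentile(a[:,0],[2,50,98]).round(1),'y',np.percentile(a[:,1],[2,50,98]).round(1))
k=(d>0)&(abs(Q[...,1])<38)&(Q[...,0]>-275)&(Q[...,0]<-180)&(Q[...,2]<60)
for lo in range(-275,-180,6):
    a=Q[k&(Q[...,0]>=lo)&(Q[...,0]<lo+6)]
    if len(a):print(lo,len(a),np.percentile(a[:,2],[5,50,95]).round(1))
im=p[:,:,::-1].copy()
for q in ([-262,0,42],[-262,45,42],[-262,-45,42],[-247,0,39],[-217,0,40],[-232,-35,110],[-232,35,110]):cv2.circle(im,tuple(int(t) for t in proj(F(q),m,E)[0]),2,(0,0,255),-1)
cv2.imwrite('pics/w3.png',im)
E
```

```text
[617.97998144 168.14196772 126.53795246] [-90.06456128 -42.44496664 -93.29256642] 15.450491221123581 [-0.75841145  0.62372356 -1.89048464]
(array([618.84040139, 167.71135896, 127.89318839]), [-90, -42.5, -93.44])
chock 9832 [-236.6  -36.4   91.8] [-195.8   33.9  125. ]
85 458 x [-234.9 -233.7 -230.5] y [-33.6  -1.1  31.3]
95 2620 x [-235.2 -234.1 -231. ] y [-33.5  -1.4  31.1]
105 6125 x [-235.3 -225.7 -198.6] y [-33.8  -1.3  31.5]
115 629 x [-221.9 -218.5 -213.4] y [-14.5  -1.3  12.3]
-275 5302 [12.4 25.1 32.7]
-269 1652 [31.3 32.2 33.1]
-263 1997 [28.5 31.3 33.8]
-257 2056 [33.  35.2 36.8]
-251 1400 [35.7 36.7 37.6]
-245 791 [34.3 36.  36.9]
-239 193 [32.  33.  33.8]
-233 2106 [27.4 31.6 34.9]
-227 1434 [34.3 36.7 38.1]
-221 928 [37.3 38.2 39. ]
-215 420 [36.8 37.5 38.3]
-209 119 [33.8 34.4 35.1]
-185 76 [10.2 10.5 11.4]
```

View pics/w3.png

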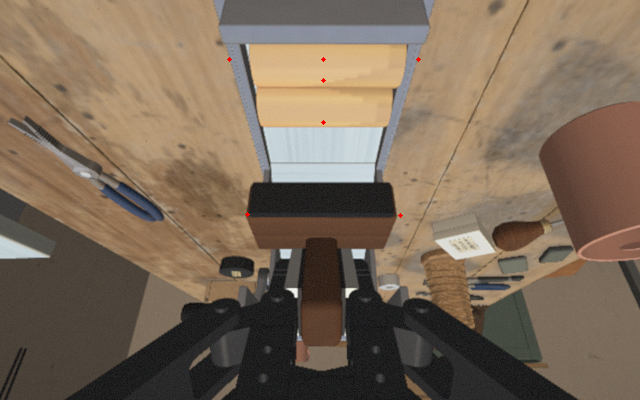

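```bash
python3 - <<'E'
from h import *
for f in ([-212,.5,54],[-175,.5,54],[-175,.5,18]):print(f,rel(*cho(f,-2.5)).tolist())
E
```

```text
[-212, 0.5, 54] [-0.0265, 0.0295, 0.0014, -0.035, 0.1088, -0.055]
[-175, 0.5, 54] [0.0008, 0.0545, 0.0013, -0.035, 0.1088, -0.055]
[-175, 0.5, 18] [-0.0235, 0.081, 0.0014, -0.035, 0.1088, -0.055]
```

Request:
move_arm(
  motion=[0.01,-0.013,0.015,0.0014,0,0,0,0.01,-0.0265,0.0295,0.0014,0,0,0,0.01,-0.0265,0.0295,0.0014,0,0,0,0.01,-0.018,0.038,0.0014,0,0,0,0.01,-0.009,0.046,0.0014,0,0,0,0.001,0.001,0.0545,0.0014,0,0,0,0.01,0.001,0.0545,0.0014,0,0,0,0.01,-0.008,0.064,0.0014,0,0,0,0.01,-0.016,0.0725,0.0014,0,0,0,0.01,-0.0235,0.081,0.0014,0,0,0,0.01,-0.0235,0.081,0.0014,0,0,0,0.01,-0.0235,0.081,0.0014,0,0,0],
)

```text
time_s: 15.82
position: [617.6, 129.2, 51.5]
tool_rot: [-90.0, -42.5, -93.4]
force: [0.6, 0.6, -2.0]
width: 15.4
```

```bash
python3 - <<'E'
from h import *
s=monitor.sense();print(s['position'],s['tool_rot'],s['force'],s['torque']);t=cho([-175,.5,18],-2.5)[0];print(FR.inv().apply(s['position']-t))
m=cams.camera_model("wrist");p,d=cams.capture("wrist");E=wristE(s,m);P=cloud(d,m,E);Q=FR.inv().apply(P.reshape(-1,3)-FO).reshape(P.shape)
k=(d>0)&(abs(Q[...,1])<32)&(Q[...,0]>-275)&(Q[...,0]<-170)&(Q[...,2]<60)
for lo in range(-263,-180,4):
    a=Q[k&(Q[...,0]>=lo)&(Q[...,0]<lo+4)]
    if len(a):print(lo,len(a),np.percentile(a[:,2],[5,50,95]).round(1))
setc(s['position'],s['tool_rot'])
R0=getc()[1];print('down',(R0.inv().apply(FR.apply([0,0,-1]))).round(3),'-x',R0.inv().apply(FR.apply([-1,0,0])).round(3))
cv2.imwrite('pics/w4.png',p[:,:,::-1])
E
```

```text
[617.63321814 129.22696339  51.45724879] [-89.99127547 -42.51840454 -93.4421887 ] [ 0.60942976  0.64068555 -1.9701647 ] [ 0.97915145 -0.06683558  0.01547102]
[1.48748859 0.60418115 0.5640604 ]
-263 2580 [28.8 30.4 32.2]
-259 4423 [31.1 33.3 35.5]
-255 2822 [34.5 35.8 36.8]
-251 2162 [35.9 36.8 37.6]
-247 1319 [36.  36.6 37.2]
-243 469 [35.4 36.  36.5]
-239 161 [31.7 32.4 33.1]
-235 531 [28.6 29.5 31.5]
-231 3303 [29.1 32.6 35.1]
-227 2011 [34.4 36.3 37.6]
-223 1377 [36.9 37.9 38.8]
-219 721 [37.8 38.4 38.9]
-215 399 [37.2 37.7 38.2]
-211 1 [36.6 36.6 36.6]
-199 1719 [28.7 32.2 35.3]
-195 1099 [28.9 35.3 59.1]
-191 1068 [35.6 36.5 59.2]
-187 1171 [35.9 50.7 58.8]
-183 1067 [36.1 46.  54.3]
down [-0.676  0.737 -0.   ] -x [-0.737 -0.676  0.   ]
```

View pics/w4.png

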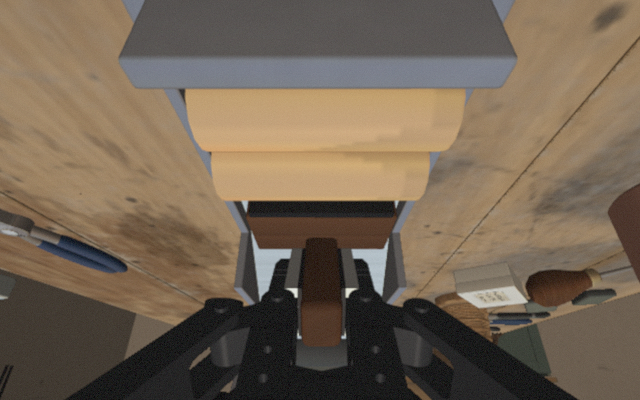

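Request:
move_arm(
  motion=[0.01,-0.0007,0.0007,0,0,0,0,0.01,-0.0014,0.0015,0,0,0,0,0.01,-0.002,0.0022,0,0,0,0,0.01,-0.0027,0.0029,0,0,0,0,0.01,-0.0034,0.0037,0,0,0,0,0.01,-0.0034,0.0037,0,0,0,0],
)

```text
time_s: 16.62
position: [617.4, 129.2, 46.2]
tool_rot: [-90.0, -42.5, -93.4]
force: [-0.0, 0.9, -2.3]
width: 15.5
```

No contact yet; another 2 mm in small steps.

Request:
move_arm(
  motion=[0.01,-0.0003,0.0004,0,0,0,0,0.01,-0.0007,0.0007,0,0,0,0,0.01,-0.0007,0.0007,0,0,0,0],
)

```text
time_s: 17.0
position: [617.5, 129.3, 45.5]
tool_rot: [-90.0, -42.5, -93.4]
force: [-0.8, 0.7, -1.2]
width: 15.2
```

Request:
move_arm(
  motion=[0.01,-0.0003,0.0004,0,0,0,0,0.01,-0.0007,0.0007,0,0,0,0,0.01,-0.0007,0.0007,0,0,0,0],
)

```text
time_s: 17.38
position: [617.5, 129.3, 45.4]
tool_rot: [-90.0, -42.5, -93.5]
force: [-2.5, 2.3, 4.2]
width: 15.3
```

Request:
move_arm(
  motion=[0.01,-0.0008,-0.0006,0,0,0,0,0.01,-0.0015,-0.0013,0,0,0,0,0.01,-0.0023,-0.0019,0,0,0,0,0.01,-0.0031,-0.0026,0,0,0,0,0.01,-0.0031,-0.0026,0,0,0,0],
)

```text
time_s: 18.0
position: [618.1, 131.1, 45.3]
tool_rot: [-90.0, -42.7, -93.6]
force: [-0.5, -3.2, 6.0]
width: 15.3
```

Request:
move_arm(
  motion=[0.01,-0.0008,-0.0006,0,0,0,0,0.01,-0.0015,-0.0013,0,0,0,0,0.01,-0.0015,-0.0013,0,0,0,0],
)

```text
time_s: 18.38
position: [618.4, 133.5, 45.2]
tool_rot: [-89.9, -42.7, -93.5]
force: [-0.9, -2.0, 5.1]
width: 15.4
```

Request:
move_arm(
  motion=[0.01,-0.0008,-0.0006,0,0,0,0,0.01,-0.0015,-0.0013,0,0,0,0,0.01,-0.0015,-0.0013,0,0,0,0],
)

```text
time_s: 18.75
position: [618.6, 135.7, 45.1]
tool_rot: [-89.9, -42.6, -93.5]
force: [-0.6, -3.3, 5.1]
width: 14.9
```

Request:
move_arm(
  motion=[0.01,-0.0008,-0.0006,0,0,0,0,0.01,-0.0015,-0.0013,0,0,0,0,0.01,-0.0015,-0.0013,0,0,0,0],
)

```text
time_s: 19.12
position: [618.6, 136.5, 45.1]
tool_rot: [-90.0, -42.7, -93.6]
force: [0.3, -5.4, 4.1]
width: 15.2
```

```bash
python3 - <<'E'
from h import *
s=monitor.sense();print(s['position'],s['tool_rot'],s['force'],s['torque'],FR.inv().apply(s['position']-cho([-182,0,12],-2.5)[0]))
m=cams.camera_model("wrist");p,d=cams.capture("wrist");E=wristE(s,m);P=cloud(d,m,E);Q=FR.inv().apply(P.reshape(-1,3)-FO).reshape(P.shape)
k=(d>0)&(abs(Q[...,1])<32)&(Q[...,0]>-275)&(Q[...,0]<-170)&(Q[...,2]<60)
for lo in range(-263,-180,4):
    a=Q[k&(Q[...,0]>=lo)&(Q[...,0]<lo+4)]
    if len(a):print(lo,len(a),np.percentile(a[:,2],[5,50,95]).round(1))
setc(s['position'],s['tool_rot'])
cv2.imwrite('pics/w5.png',p[:,:,::-1])
E
```

```text
[618.58943827 136.46245612  45.05756379] [-89.95531651 -42.74500136 -93.55626527] [ 0.28143671 -5.36721184  4.07256126] [-0.87778568  0.00586724  0.22080349] [1.20765658 1.62452517 0.1643754 ]
-263 2037 [29.2 30.7 32.2]
-259 3968 [31.1 33.3 35.4]
-255 2455 [34.5 35.8 36.8]
-251 1794 [36.  36.8 37.5]
-247 1029 [36.1 36.6 37.1]
-243 233 [35.5 36.  36.4]
-235 355 [29.3 30.2 32. ]
-231 2941 [29.5 32.6 35. ]
-227 1846 [34.4 36.3 37.6]
-223 1214 [37.  37.9 38.7]
-219 548 [37.9 38.3 38.8]
-215 362 [37.2 37.7 38.1]
-211 5 [36.7 36.9 36.9]
-207 200 [57.  58.6 59.9]
-203 624 [53.3 56.8 59.8]
-199 793 [48.3 52.9 58. ]
-195 1194 [29.5 45.4 53.2]
-191 1099 [29.7 40.3 48.5]
-187 777 [29.9 30.6 44.4]
-183 589 [30.1 30.5 34.5]
```

View pics/w5.png

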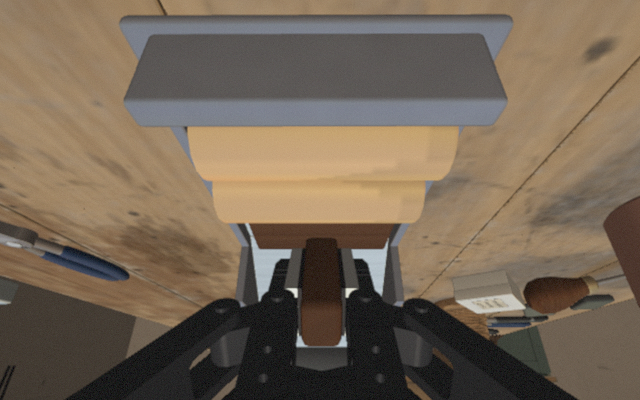

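Request:
move_arm(
  motion=[0.01,-0.0008,-0.0006,0,0,0,0,0.01,-0.0015,-0.0013,0,0,0,0,0.01,-0.0015,-0.0013,0,0,0,0],
)

```text
time_s: 19.55
position: [618.5, 136.7, 45.1]
tool_rot: [-90.0, -42.9, -93.6]
force: [-0.8, -8.6, 3.7]
width: 15.5
```

Request:
move_arm(
  motion=[0.03,0,0,0,0,0,0,0.03,0,0,0,0,0,0,0.03,0,0,0,0,0,0,0.03,0,0,0,0,0,0,0.03,0,-0.02,0,0,0,0,0.03,0,-0.05,0,0,0,0,0.03,0,-0.09,0,0,0,0,0.03,0,-0.13,0,0,0,0,0.03,0,-0.13,0,0,0,0,0.03,0,-0.13,0,0,0,0],
)

```text
time_s: 20.8
position: [623.0, 228.0, 139.2]
tool_rot: [-90.1, -42.6, -93.4]
force: [0.5, -0.6, 0.3]
width: 30.3
```

```bash
python3 - <<'E'
from h import *
s=monitor.sense();print(s['position'],s['tool_rot'],s['force'],s['width'])
m=cams.camera_model("wrist");p,d=cams.capture("wrist");E=wristE(s,m);P=cloud(d,m,E);Q=FR.inv().apply(P.reshape(-1,3)-FO).reshape(P.shape)
k=(d>0)&(abs(Q[...,1])<33)&(abs(Q[...,1])>14)&(Q[...,0]>-275)&(Q[...,0]<-160)&(Q[...,2]<60)
for lo in range(-263,-160,4):
    a=Q[k&(Q[...,0]>=lo)&(Q[...,0]<lo+4)]
    if len(a):print(lo,len(a),np.percentile(a[:,2],[5,50,95]).round(1))
cv2.imwrite('pics/w6.png',p[:,:,::-1])
E
```

```text
[622.96146614 227.99818161 139.18197102] [-90.08335103 -42.55805038 -93.43195597] [ 0.49531432 -0.60745318  0.25735965] 30.280096702953944
-263 222 [29.3 30.7 32.2]
-259 448 [31.  33.2 35.2]
-255 289 [34.6 35.7 36.7]
-251 250 [35.7 36.7 37.6]
-247 148 [35.8 36.4 37.2]
-243 79 [35.  35.6 36. ]
-235 104 [28.1 29.1 31.8]
-231 427 [28.7 32.5 34.8]
-227 282 [34.1 36.  37.4]
-223 216 [36.6 37.7 38.7]
-219 124 [37.7 38.2 38.8]
-215 71 [37.  37.5 38. ]
-203 49 [28.5 29.  29.9]
-199 141 [28.4 29.4 30.2]
-195 129 [29.1 29.8 30.5]
-191 117 [29.4 29.9 30.7]
-187 113 [29.4 30.2 30.8]
-183 105 [29.6 30.3 30.9]
-179 105 [29.8 30.4 31.1]
-175 105 [29.9 30.7 31.3]
-171 97 [30.2 30.8 31.6]
-167 50 [30.2 30.9 31.5]
```

View pics/w6.png

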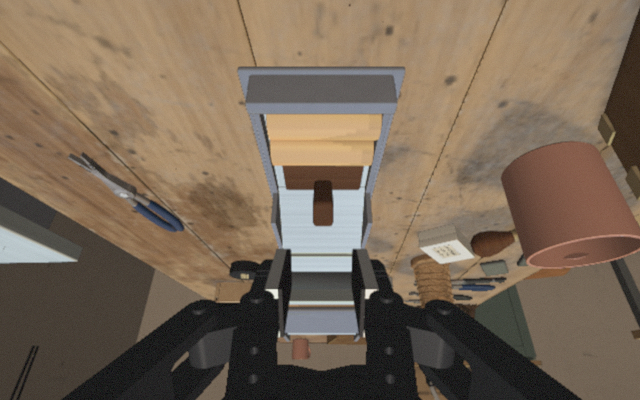

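Request:
move_arm(
  motion=[0.03,0.04,-0.08,0,0,0,0,0.03,0.06,-0.14,0,0,0,0,0.03,0.06,-0.14,0,0,0,0,0.03,0.06,-0.14,0,0,0,0],
)

```text
time_s: 21.35
position: [627.1, 279.0, 284.6]
tool_rot: [-89.8, -42.4, -93.6]
force: [0.5, -0.4, -0.7]
width: 29.7
```

```bash
python3 - <<'E'
from h import *
s=monitor.sense();print(s['position'],s['force'])
p,d=cams.capture("top");p0=np.load('top0.npz')['p']
for n,(a,b,c,e) in dict(whet=(195,235,148,178),tin=(420,450,212,242),pliers=(300,378,235,262)).items():
    print(n,np.abs(p[c:e,a:b].astype(int)-p0[c:e,a:b]).mean().round(2))
p2,_=cams.capture("scene")
a=cv2.resize(p[125:230,190:450],None,fx=3,fy=3,interpolation=cv2.INTER_CUBIC)
b=cv2.resize(p2[140:240,240:440],(780,285*390//285),interpolation=cv2.INTER_CUBIC)[:280]
cv2.imwrite('pics/f.png',cv2.vconcat([a,b])[:,:,::-1])
E
```

```text
[627.11751366 279.02398129 284.57713759] [ 0.45673997 -0.40761854 -0.72806956]
whet 19.32
tin 4.34
pliers 4.8
```

View pics/f.png

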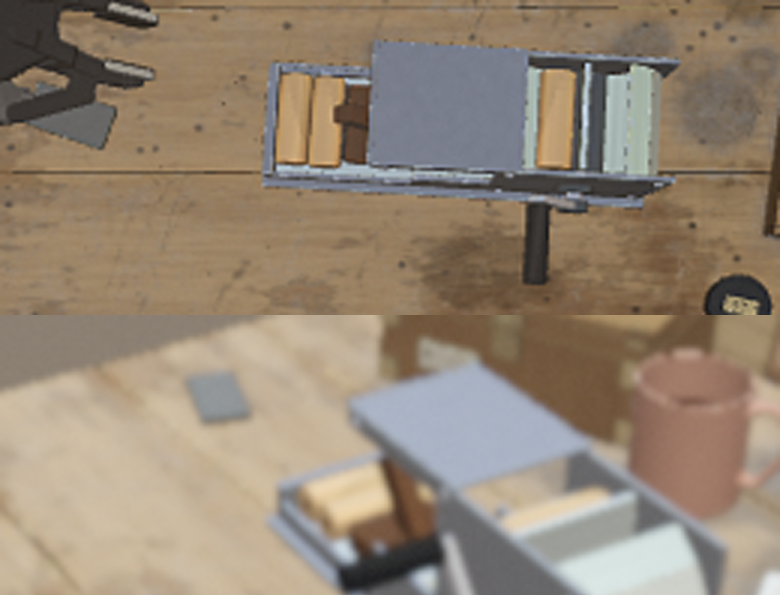

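```bash
python3 -c "
from rig import r;print(r.sign_off())"
```

```text
the job is handed in; nothing more can be done
None
```

The job is done and handed in at about 21 s, with no failed checks.

- **Crank:** I turned it slowly with the fingers closed loosely round the bar. I stopped at about 0.5 rad until the camera showed blank 1 at rest against the end stop. I then went on to about 1.45 rad, where blank 2 dropped and settled beside blank 1. Blank 3 stayed in the drum.
- **Chock:** I gripped it with the tool leaned 40°, lifted it over the row and in under the canopy edge. I set it down on the lane floor and pushed it against blank 2 until it stopped moving, with the force at about 8 N. Then I opened the fingers and backed away.

**Last checks:**
- Both blanks lie tight at the end stop.
- The chock lies flat on the lane slope at about feeder x -182, as intended, with no visible gap to blank 2.
- Blank 3 shows in the drum.
- The tin and pliers areas of the top image are almost unchanged.
- The gripper partly hid the whetstone in the top image, so its comparison there (19 grey levels) says nothing. In the scene view it is where it was.
- The gripper is clear of everything, with less than 1 N on the wrist.

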